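# Tip the stage plate out of a microscope base and rack it

## Robot

A 7-joint arm with a two-finger parallel gripper is mounted at the origin on the work surface. World frame = base frame: x ahead of the robot, y to its left, z up, the work surface at z = 0. Lengths are in m, angles in degrees, forces in N, time in s.
With the tool pointing down it reaches from about 0.425 to 0.8 m from the base axis. Payload 8.3 kg.
Tool frame: the origin (TCP) lies at the very end of the fingers, on their centre line; the grasp point (between the pads) lies robot.pinch_z behind it (robot.pinch_z is the distance from the TCP to the grasp point, in m); z points along the fingers, y is the line along which they close (so a half turn about z gives the same grasp; the last joint's range is limited). The gripper opens to 85 mm and grips with 20 to 120 N. Pads are 22 mm wide; open, the fingers measure 114 mm over their backs; the gripper's body (76 mm by 85 mm) begins 54 mm behind the grasp point. The pads swing forward as they close: fully open they stand 13 mm farther back than shut.
Start: joints at [-80.781, 21.967, 0.94, 78.501, -0.361, 79.538, -2.664], TCP at [0.139, 0.609, 0.231] pointing down, gripper open.
Joint ranges: [-169.22, 169.22], [-14.56, 117.87], [-87.37, 89.26], [10.42, 133.3], [-82.24, 262.24], [0.94, 117.77], [-172.7, 172.7]. Speed limits (degrees/s): [136.94, 136.94, 172.46, 172.46, 180, 180, 180].

## Interface

Orientations are given as a 3x3 rotation matrix whose columns are the frame's x, y, z axes.
In Python, from bench import robot, eoat, optics, order gives the robot as it stands. Calls block until the motion is done:
- robot.move_ptp(position, orientation): joint-space move of the TCP to a pose.
- robot.movel(position, vel=0.15, frame=None): straight line of the TCP; frame=None keeps the orientation; vel is the mean speed in m/s.
- robot.move_joints(angles): joint-space move.
- eoat.set_gripper(opening, f_grip=None): finger opening in m; f_grip is the grip in N (None keeps the last); returns when the fingers have stopped.
- robot.wait(seconds).
- robot.ik(position, orientation): joint angles nearest the present ones, or None.
- robot.state(): the state.
- optics.read_camera(name): name is "scene" or "top" or "wrist"; returns a dict with "color" (420x560x3 uint8, red, green, blue), "range_z" (420x560 float32, m along the optical axis (not along the pixel's ray), 0 where there is no reading), "fx", "fy", "cx", "cy" (pixels), "dist" ([k1, k2, p1, p2, k3] as OpenCV has them; the pictures are not rectified), "rvec" (rotation vector, rad) and "tvec" (3), from world to camera coordinates, as OpenCV has them. Camera axes: x right, y down, z forward; pixel columns grow to the right and rows downward; lengths in m; the calibration is good to about 2 mm. A picture is of the moment at which its call begins.
A pose or a line that the arm cannot do raises robot.MotionError and nothing moves.
- order.sign_off(): hands the job in; it is judged then, once.
The state is a dict: "t": time; "q": joint angles; "joint_vel": joint speeds; "tau": joint torques, N m; "ee_pos": TCP position; "orientation": TCP orientation; "force": force on the tool from outside, world axes, zero at the start; "ft_torque": the same for the moment, N m; "finger_gap": finger opening in m; "grip_force": force on a finger pad.
Only numpy, scipy, OpenCV 4.12 (cv2) and the standard library are available. Lean on these libraries where they do the work, as an engineer would, in place of code of your own. Each camera call takes 0.05 s, during which the arm holds its last target. There are 200 camera calls.

## Task

Take the white stage plate out of the microscope base: press its edge on the metal column's side down into the hollow beneath so that the plate tips and its opposite edge stays raised, then grip that raised edge and lift the plate out. Stand it on edge in the slot of the empty blue stand and let go, without dropping it. Leave the dark plate and the other things on the bench alone.

Things in the scene. Friction and masses are not known exactly. Their poses are not given: they have to be found in the camera images.
- scope_base: Fixed grey microscope base, a block 58 mm tall with a round pocket in its top. Origin on the table under the pocket's centre; the block spans x -68..142 mm, y -80..80 mm about it. +x points to the end with a short metal column (32 mm across, at x 115 mm, top 90 mm above the table, 48 mm collar at its foot).
- pocket (a point): Centre of the pocket at the height of its floor, 50 mm above the table; axes as scope_base. The pocket is 99 mm across and 8 mm deep. Only its part away from the column has a floor (a ledge, up to x = 3 mm); under the rest is the pit. Plate and base are slippery against each other.
- ledge_lip (a point): Middle of the ledge's straight lip (along y), 50 mm above the table; axes as scope_base. Beyond it (+x) is the pit, 99 mm wide, its floor 6 mm above the table; its far wall slants from 52 mm beyond the lip at the top to 37 mm at the bottom. The tipped plate leans on this lip.
- press_point (a point): Where to press: on the flat plate's upper face, 32 mm from the pocket centre towards the column, 58 mm above the table. Pressed straight down here by 15 to 30 mm, the plate tips over the lip, slides against the pit's far wall and stays by itself at about 54 degrees.
- raised_edge (a point): Where the raised edge of the tipped plate comes to be (mid-thickness): 17 mm from the pocket centre away from the column, 84 mm above the table; axes as scope_base. Reach it from the side away from the column, sloping down towards the column along the plate, and pinch across the 8 mm thickness.
- white_plate: Loose white glass disc, 94 mm across, 8 mm thick, about 130 g. At the start it lies flat in the pocket, its upper face flush with the block. Origin at the centre of its underside, z along its axis (up at the start).
- plate_center (a point): Middle of the white plate (4 mm above its underside); axes as white_plate.
- empty_stand: Fixed blue stand with nothing in it: foot 62 (x) x 122 (y) mm, 8 mm thick, origin at the centre of its underside. A V-slot runs along y, 12 mm wide at its floor, 25 mm at its top, 38 mm high; end stops leave 102 mm along y. A plate stands in it on edge, its middle 55 mm above the table, leaning up to 10 degrees to either wall.
- empty_stand_slot (a point): Centre of the empty stand's slot floor, 8 mm above the table; x across the slot, y along it, z up.
- full_stand: Fixed blue stand of the same make, holding the dark plate. It may stand beside the empty one or elsewhere.
- dark_plate: Loose black plate of the same size standing on edge in full_stand, leaning 10 degrees to its +x side, top 104 mm above the table. Origin at the centre of that stand's underside. Leave it.
- slide_box: Fixed yellow slide box 85 x 125 mm, 32 mm tall, origin at the centre of its underside.
- amber_bottle: Loose amber bottle, 68 mm across, 140 mm tall, origin under its centre. Leave it.
- white_jar: Loose white jar with blue cap, 72 mm across, 85 mm tall, origin under its centre. Leave it.
- beaker: Loose clear beaker, 72 mm across, 100 mm tall, origin under its centre. Leave it.
- lens_brush: Loose brush 160 mm long lying on the table, handle to its -x. Leave it.
There are look-alikes about, which are no part of the job. There is more than one size of the white_plate; the one meant has the size given above.

How it is judged (in metres and radians):
On the way:
1. the white plate is tipped up in its pocket, more than 35 degrees steep, with nothing gripping it (angle between plate_center's own z axis and vertical between 0.61 and 2.53 rad and horizontal distance between plate_center and pocket below 0.05 m and height (world z) of plate_center below 0.075 m and contact force between the fingers and white_plate below 0.5 N), for 0.2 s.
At the end, for the whole second after the job is handed in: The white plate stands on edge in the empty stand's slot, at rest and released: its middle within 22 mm across and 12 mm along the slot of the slot's centre and 40 to 53 mm above the slot floor, its axis within about 17 degrees of level and 20 degrees of the slot's cross direction (angle between plate_center's own z axis and vertical between 1.27 and 1.87 rad and x of plate_center in the frame of empty_stand_slot between -0.022 and 0.022 m and y of plate_center in the frame of empty_stand_slot between -0.012 and 0.012 m and z of plate_center in the frame of empty_stand_slot between 0.04 and 0.053 m and angle between the z axis of white_plate and the x axis of empty_stand, either way round below 0.35 rad and linear speed of white_plate below 0.02 m/s); the robot touches nothing.
It fails at once if the white plate falls freely (faster than 0.7 m/s with nothing holding it) (linear speed of white_plate above 0.7 m/s and contact force between the fingers and white_plate below 0.1 N).
It fails at once if the dark plate is moved by more than 15 mm (distance of dark_plate from where it was at the start of the episode above 0.015 m).
It fails at once if a bottle, jar, beaker or brush is moved by more than 30 mm (distance of any of amber_bottle, white_jar, beaker, lens_brush from where it was at the start of the episode above 0.03 m).
It also fails if it takes over 54 s, if anything falls off the work surface, if the arm or the gripper's body presses on something with over 40 N, if the wrist force passes 120 N, or if a joint passes its speed limit or range.

## Working session

There is one attempt and no reset: what is moved stays moved. The work goes in short steps, each a Python script; the robot and the scene stay as the last script left them, time stands still between calls to the robot, and variables do not carry over. Pictures are saved under pics/ and viewed, at most 10 in all, crops included, and the job is handed in when it is done.

```bash
mkdir -p pics
cat > h.py <<'E'
import numpy as np, cv2
from bench import robot, eoat, optics, order
def snap(n):
    d=optics.read_camera(n); np.savez('last_'+n+'.npz',**d); return d
def cloud(d):
    K=np.array([[d['fx'],0,d['cx']],[0,d['fy'],d['cy']],[0,0,1.]])
    v,u=np.mgrid[:420,:560]
    p=cv2.undistortPoints(np.stack([u,v],-1).reshape(-1,1,2).astype(float),K,np.array(d['dist'],float)).reshape(420,560,2)
    z=d['range_z'][...,None]
    c=np.concatenate([p*z,z],-1)
    R=cv2.Rodrigues(np.array(d['rvec'],float))[0]
    w=(c-np.array(d['tvec']).reshape(3))@R
    w[d['range_z']==0]=np.nan
    return w
E
python3 - <<'E'
from h import *
a=snap('scene');b=snap('top')
for n,d in(('scene',a),('top',b)):
    cv2.imwrite(f'pics/{n}0.png',cv2.resize(d['color'][...,::-1],(784,588)))
s=robot.state();print(s['t'],s['ee_pos'],s['orientation'],robot.pinch_z,s['finger_gap'])
E
```

```text
0.1 [0.13857087 0.60898362 0.23035035] [[-9.75068390e-01  2.21904233e-01 -3.82313905e-04]
 [ 2.21904562e-01  9.75066817e-01 -1.75127072e-03]
 [-1.58327841e-05 -1.79244592e-03 -9.99998393e-01]] 0.0187 0.08536585758338236
```

View pics/scene0.png

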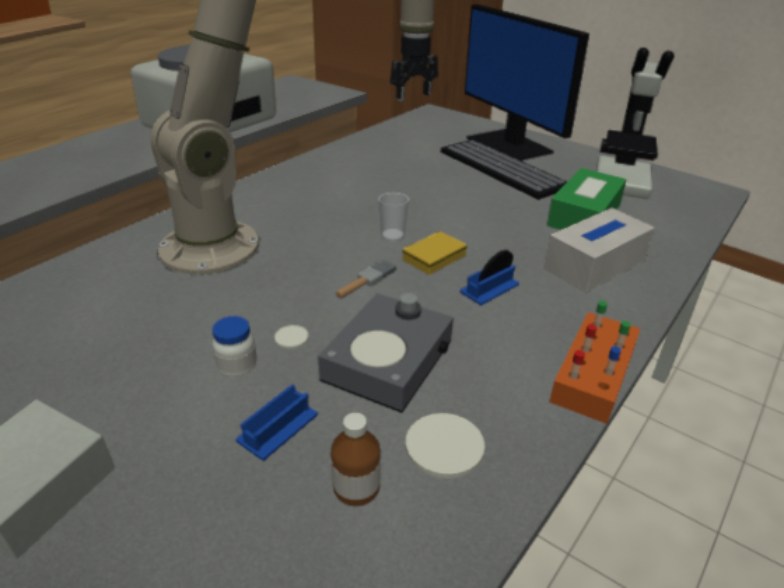

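View pics/top0.png

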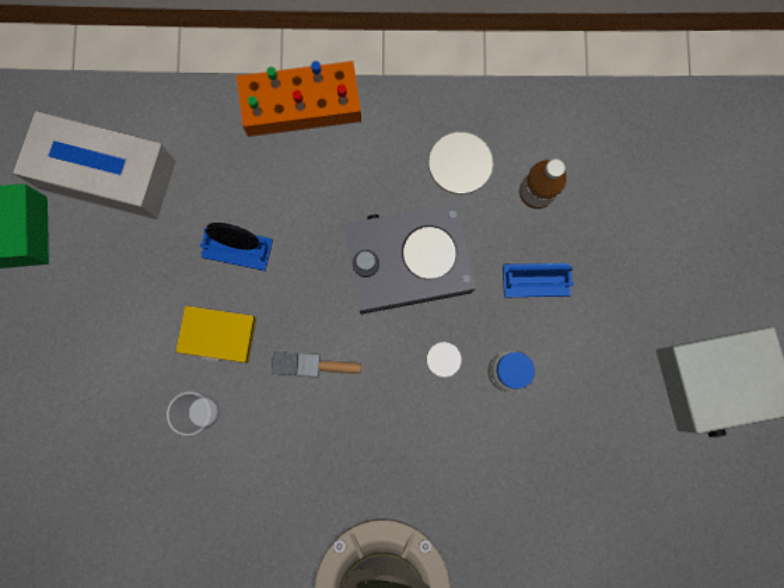

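The top view shows three white discs: one in the pocket at (430,252), a larger one on the table at (461,162) and a smaller one at (444,360). The pocket disc is the one I want. The column is at (366,262), the empty stand at (538,280) and the full stand at (236,247). Next I measure these and check the disc in a close crop.

Run:
```python
from h import *
d=dict(np.load('last_top.npz'));w=cloud(d);c=d['color'].astype(int);s=560/784
def reg(u0,u1,v0,v1):
    m=np.zeros((420,560),bool);m[int(v0*s):int(v1*s),int(u0*s):int(u1*s)]=1;return m
br=c.min(-1)>170
def disc(n,m):
    p=w[m&br];p=p[~np.isnan(p[:,0])];(cx,cy),(a,b),_=cv2.minAreaRect(p[:,:2].astype(np.float32)*1000)
    print(n,cx,cy,a,b,np.median(p[:,2]))
disc('pocket',reg(395,465,218,285));disc('big',reg(420,500,125,200));disc('small',reg(420,470,335,385))
m=reg(340,480,200,320)&(abs(w[...,2]-.058)<.006)
print('block',cv2.minAreaRect(w[m][:,:2].astype(np.float32)*1000))
m=reg(345,390,240,285)&(abs(w[...,2]-.09)<.006)
print('col',np.median(w[m],0),m.sum())
blue=(c[...,2]>c[...,0]+50)
for n,r in(('empty',reg(495,580,255,305)),('full',reg(190,280,215,275))):
    m=r&blue; p=w[m];print(n,m.sum(),np.percentile(p[:,2],[5,50,95]),cv2.minAreaRect(p[:,:2].astype(np.float32)*1000))
    q=p[p[:,2]<.02];print('foot',cv2.minAreaRect(q[:,:2].astype(np.float32)*1000));q=p[p[:,2]>.03];print('walls',cv2.minAreaRect(q[:,:2].astype(np.float32)*1000))
def obj(n,r):
    m=r&(w[...,2]>.02);p=w[m];print(n,p.min(0).round(3),p.max(0).round(3))
obj('bottle',reg(515,575,150,215));obj('jar',reg(480,545,340,400));obj('whitebox',reg(650,784,320,440))
cr=cv2.resize(d['color'][135:235,230:420,::-1],None,fx=4,fy=4,interpolation=cv2.INTER_CUBIC);cv2.imwrite('pics/crop.png',cr)
```

```text
pocket 581.9639282226562 -81.90660095214844 92.92757415771484 88.31970977783203 0.05858321131014427
big 766.9436645507812 -145.45907592773438 117.6430435180664 117.87918853759766 0.010517580747204446
small 395.2108154296875 -109.86703491210938 61.23571014404297 59.42809295654297 0.006135907793915372
block ((575.6249389648438, -44.61375427246094), (160.88563537597656, 210.55018615722656), 11.071576118469238)
col [0.55972259 0.03156043 0.0908676 ] 136
empty 1126 [nan nan nan] ((nan, nan), (0.0, 0.0), 0.0)
foot ((541.8836059570312, -284.33502197265625), (62.49988555908203, 123.7203369140625), 1.2296186685562134)
walls ((542.0313720703125, -284.1587829589844), (115.31819915771484, 37.42664337158203), 89.99898529052734)
full 741 [0.00478052 0.01008002 0.04665129] ((600.158935546875, 277.10711669921875), (129.4351806640625, 62.32865524291992), 79.0715103149414)
foot ((600.158935546875, 277.10711669921875), (129.4351806640625, 62.32865524291992), 79.0715103149414)
walls ((599.537109375, 272.3999938964844), (113.2508544921875, 37.01534652709961), 78.59432220458984)
bottle [ 0.677 -0.322  0.02 ] [ 0.744 -0.254  0.145]
jar [ 0.337 -0.256  0.021] [ 0.408 -0.188  0.093]
whitebox [ 0.262 -0.683  0.02 ] [ 0.448 -0.496  0.083]
```

View pics/crop.png

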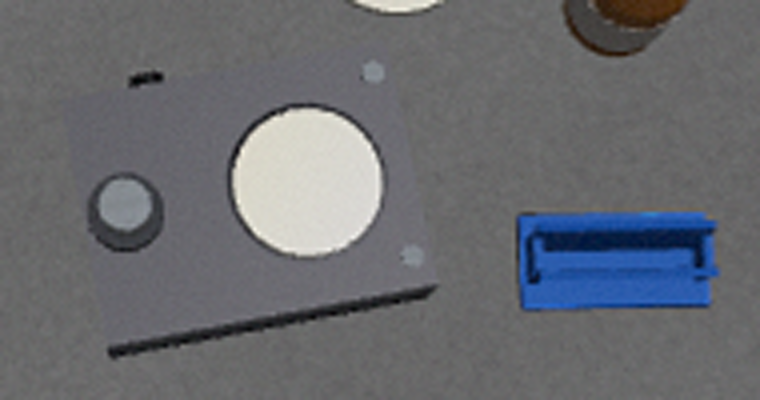

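The crop confirms the choice: at (307,180) the white disc sits in the round pocket with a dark ring around it, and the column is at (125,205). It measures about 93 mm across, while the big disc is 118 mm and the small one 60 mm. Next: check IK for all poses, then press.

```bash
cat >> h.py <<'E'
a=np.radians(11.07)
X=np.array([-np.sin(a),np.cos(a),0]);Z=np.array([0,0,1.]);Y=np.cross(Z,X)
O=np.array([.5823,-.0814,0]); S=np.array([.542,-.2843,0]); sa=np.radians(1.2)
SX=np.array([np.cos(sa),np.sin(sa),0])
def R(z,y):
    z=z/np.linalg.norm(z); y=y-z*(y@z); y=y/np.linalg.norm(y); return np.c_[np.cross(y,z),y,z]
def graspR(th,sg): 
    t=np.radians(th); return R(np.cos(t)*X-np.sin(t)*Z, sg*(np.sin(t)*X+np.cos(t)*Z))
E
python3 - <<'E'
from h import *
f=lambda q:None if q is None else np.round(q,0)
for sg in(1,-1):
    print(sg,'pressY',f(robot.ik(O+.032*X+[0,0,.1],R(-Z,sg*Y))),'pressX',f(robot.ik(O+.032*X+[0,0,.1],R(-Z,sg*X))))
    for th in(54,65): 
        G=graspR(th,sg);e=O-.017*X+.084*Z
        print(th,*[f(robot.ik(e+s*G[:,2],G)) for s in(.018,-.06)],f(robot.ik(e+.12*Z,G)))
    print('place',f(robot.ik(S+[0,0,.085],R(-Z,sg*SX))),f(robot.ik(S+[0,0,.2],R(-Z,sg*SX))))
E
```

```text
1 pressY [ -49.   47.   78.   98.  -47.   76. -130.] pressX [-32.  27.  45.  98. -21.  64. 120.]
54 [ -9.  52.  52.  83. -59.  99. 153.] [ 40.  42. -24.  72. -15.  88. 123.] [ 38.  36. -24.  72. -18.  92. 119.]
65 [-14.  44.  50.  87. -50.  86. 148.] [-15.  47.  61.  81. -54.  98. 149.] [-18.  41.  61.  79. -50. 101. 144.]
place [-18.  42.  65.  93. -40.  71.  56.] [-19.  35.  67.  85. -32.  81.  50.]
-1 pressY [-39.  31.  56.  98. -28.  66.  36.] pressX [-40.  32.  57.  98. -29.  66. -54.]
54 [-12.  55.  58.  83. -63. 102. -25.] [ -7.  55.  62.  75. -63. 110. -26.] [-12.  49.  64.  75. -61. 113. -32.]
65 [-19.  51.  62.  88. -58.  92. -27.] [-15.  47.  61.  81. -54.  98. -30.] [-18.  42.  63.  79. -51. 102. -35.]
place [ -23.   52.   77.   93.  -52.   78. -116.] [ -23.   42.   78.   86.  -41.   85. -123.]
```

Run:
```python
from h import *
P=O+.032*X; Rp=R(-Z,-Y)
robot.move_ptp(P+[0,0,.13],Rp)
eoat.set_gripper(0.0,30)
robot.movel(P+[0,0,.064],vel=.12)
for z in(.056,.050,.044,.038,.034):
    robot.movel(P+[0,0,z],vel=.04); s=robot.state(); print(z,s['t'].__round__(2),np.round(s['ee_pos'],4),np.round(s['force'],1))
    if abs(s['force'][2])>50: break
robot.movel(P+[0,0,.17],vel=.12)
Q=O-.10*X+.20*Z
d=snap('scene'); b=snap('top')
for n,d in(('scene',d),('top',b)): pass
cv2.imwrite('pics/s1.png',cv2.resize(np.load('last_scene.npz')['color'][180:320,190:370,::-1],None,fx=4,fy=4,interpolation=cv2.INTER_CUBIC))
print(robot.state()['t'])
```

```text
0.056 4.72 [ 0.5761 -0.0499  0.056 ] [-0.4 -0.2 -0.6]
0.05 5.03 [ 0.5759 -0.05    0.0497] [-0.2  0.6  0.7]
0.044 5.33 [ 0.5759 -0.05    0.0436] [ 0.3  0.5 -0.7]
0.038 5.62 [ 0.5759 -0.05    0.0377] [-0.6  0.7 -0.3]
0.034 5.88 [ 0.5765 -0.0491  0.034 ] [0.2 2.9 2.3]
7.2583
```

View pics/s1.png

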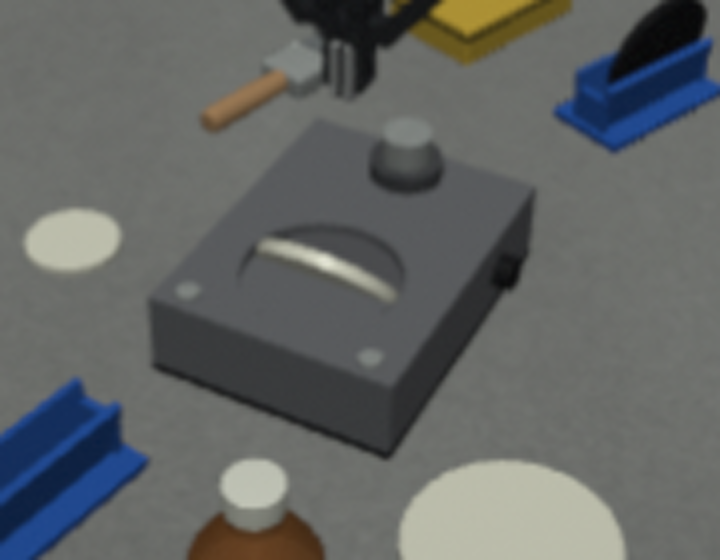

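The plate is tipped: its raised rim shows as a thin bright arc from (260,245) to (395,297), with its high point near (325,262). I'll measure the rim and face from the depth data.

Run:
```python
from h import *
for n in('scene','top'):
    d=dict(np.load(f'last_{n}.npz'));w=cloud(d);c=d['color'].astype(int)
    q=w-O; l=np.stack([q@X,q@Y,w[...,2]],-1)
    m=(np.hypot(l[...,0],l[...,1])<.05)&(c.min(-1)>110)&(l[...,2]<.12)&(c[...,2]<c[...,0]+5)
    p=l[m]*1000;print(n,len(p)); 
    for y in range(-45,46,15):
        k=p[abs(p[:,1]-y)<7]
        if len(k): print(y,len(k),k.min(0).round(1),k.max(0).round(1),k.mean(0).round(1))
    k=p[abs(p[:,1])<5]; print(k[np.argsort(k[:,2])][::max(1,len(k)//20)].round(1).tolist())
```

```text
scene 136
-45 16 [ -5.6 -44.8  53.2] [  5.8 -38.   69.8] [ -0.9 -41.6  61.6]
-30 29 [-16.5 -36.9  63.4] [ -2.2 -24.3  81.1] [ -9.5 -30.2  73.5]
-15 27 [-19.4 -21.8  69. ] [-10.2  -8.2  84.8] [-14.4 -15.   79.7]
0 23 [-21.9  -6.4  74.1] [-12.8   6.1  86. ] [-16.3   0.2  82.4]
15 20 [-18.8   9.6  30.4] [46.4 20.4 85.5] [-12.3  14.3  78.5]
30 10 [-14.9  24.7  70.7] [-10.3  33.4  80.6] [-12.4  29.   75.8]
[[-13.8, -2.8, 74.1], [-16.0, 4.1, 76.0], [-16.2, 1.3, 77.2], [-17.0, -4.4, 80.1], [-19.5, -3.1, 81.4], [-17.0, -1.8, 82.0], [-16.5, 3.8, 82.5], [-19.1, -0.3, 83.0], [-17.4, -4.6, 83.5], [-16.8, 1.0, 83.8], [-14.8, -3.2, 84.0], [-15.9, -1.2, 84.1], [-15.3, 4.4, 84.4], [-21.9, 0.8, 84.6], [-14.5, 2.2, 84.7], [-13.7, -0.0, 85.0], [-13.5, -2.5, 85.9]]
top 9
-15 1 [-45.6  -8.7  48.9] [-45.6  -8.7  48.9] [-45.6  -8.7  48.9]
15 3 [-43.5  12.3  50.9] [-42.   19.9  52. ] [-42.8  15.8  51.3]
30 1 [-27.1  30.   50.2] [-27.1  30.   50.2] [-27.1  30.   50.2]
45 2 [-20.1  40.9  46. ] [-13.9  43.4  52. ] [-17.   42.1  49. ]
[]
```

The rim matches the description: local x −17, y about 0, z 84 mm. Time to grasp.

Run:
```python
from h import *
G=graspR(54,-1); e=O-.017*X+.084*Z; d=G[:,2]
robot.move_ptp(e-.11*d,G)
eoat.set_gripper(.021)
s=robot.state();print(s['t'],s['finger_gap'],np.round(s['q'],0))
robot.movel(e-.02*d,vel=.15)
for k in(-.005,.005,.012,.018):
    robot.movel(e+k*d,vel=.04); s=robot.state();print(k,round(s['t'],2),np.round(s['force'],1),np.round(s['ee_pos']-e-k*d,4))
    if np.linalg.norm(s['force'])>12: break
c=snap('scene')
cv2.imwrite('pics/s2.png',cv2.resize(c['color'][150:300,180:380,::-1],None,fx=4,fy=4,interpolation=cv2.INTER_CUBIC)[:600])
w=snap('wrist');cv2.imwrite('pics/w2.png',w['color'][...,::-1])
```

```text
8.575 0.02095562212882919 [ -4.  55.  63.  69. -63. 115. -28.]
-0.005 9.85 [-0.7 -0.7  1.2] [-0.0001  0.0002 -0.0001]
0.005 10.25 [ 0.4 -0.4  0.2] [-0.0001  0.0004 -0.0002]
0.012 10.57 [0.1 0.2 0. ] [-0.0001  0.0003 -0.0002]
0.018 10.88 [ 0.2 -0.6 -0.2] [-0.0001  0.0003 -0.0003]
```

View pics/s2.png

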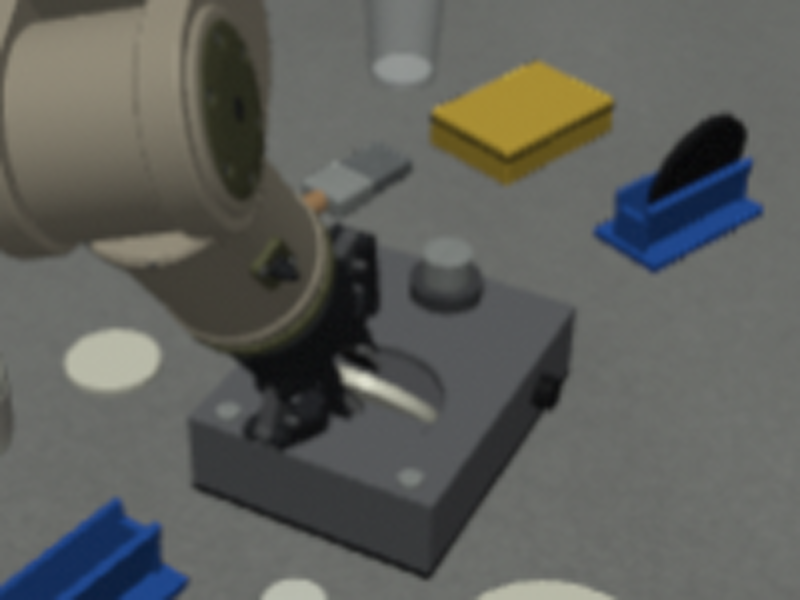

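View pics/w2.png

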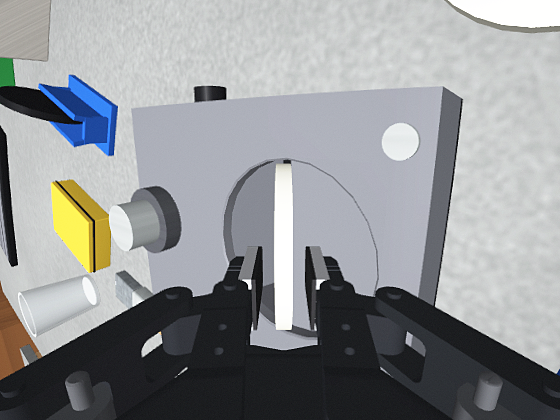

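The wrist view shows the plate edge-on, running from (285,160) to (285,330) and centred between the pads at x≈250 and x≈315. Close and lift.

Run:
```python
from h import *
G=graspR(54,-1); e=O-.017*X+.084*Z; d=G[:,2]
eoat.set_gripper(.0,60)
s=robot.state();print(s['t'],s['finger_gap'],s['grip_force'],np.round(s['force'],1))
p=s['ee_pos']
robot.movel(p+.015*Z-.005*X,vel=.04);s=robot.state();print(s['finger_gap'],s['grip_force'],np.round(s['force'],1))
robot.movel(p+.13*Z-.02*X,vel=.10);s=robot.state();print(s['t'],s['finger_gap'],s['grip_force'],np.round(s['force'],1))
c=snap('scene');cv2.imwrite('pics/s3.png',c['color'][100:320,120:420,::-1])
f=lambda q:None if q is None else np.round(q,0)
for sg in(1,-1): print(f(robot.ik(S+[0,0,.20],R(-Z,sg*SX))),f(s['q']))
```

```text
11.2417 0.006278048732656933 62.7553653717041 [-0.5  0.4  1.6]
0.006502817262999078 62.4566388130188 [ 0.1 -0.  -1. ]
13.1 0.0064682178742059065 62.458813190460205 [-0.  -0.7 -1.6]
[-19.  35.  67.  85. -33.  81.  51.] [-10.  50.  64.  74. -62. 113. -31.]
[ -24.   48.   85.   86.  -48.   89. -119.] [-10.  50.  64.  74. -62. 113. -31.]
```

View pics/s3.png

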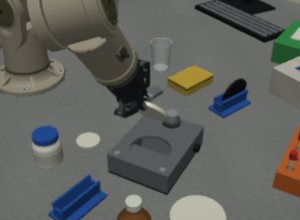

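Run:
```python
from h import *
Rp=R(-Z,SX)
p=robot.state()['ee_pos'];robot.movel(p+.04*Z,vel=.12)
robot.move_ptp(S+[0,0,.24],Rp)
robot.movel(S+[0,0,.16],vel=.12)
s=robot.state();print(s['t'],s['finger_gap'],s['grip_force'],s['ee_pos'])
d=snap('scene');w=cloud(d);c=d['color'].astype(int);t=snap('top')
T=s['ee_pos']
l=w-T
m=(abs(l[...,0])<.03)&(abs(l[...,1])<.07)&(l[...,2]<.01)&(w[...,2]>.055)&(c.min(-1)>100)
pp=l[m]; print(len(pp)); 
print('min',pp.min(0).round(4),'max',pp.max(0).round(4))
ctr=pp.mean(0);u,sv,vt=np.linalg.svd(pp-ctr,full_matrices=False);print('normal',vt[2].round(3),'std',sv/np.sqrt(len(pp)),ctr)
for z in np.arange(-.08,0,.01):
    k=pp[abs(pp[:,2]-z)<.005]
    if len(k): print(z.round(3),len(k),'y',k[:,1].min().round(4),k[:,1].max().round(4),'x',np.median(k[:,0]).round(4))
cv2.imwrite('pics/s4.png',cv2.resize(d['color'][190:340,130:330,::-1],None,fx=4,fy=4,interpolation=cv2.INTER_CUBIC))
```

```text
15.725 0.006553132465510751 62.39895701408386 [ 0.54228059 -0.28471274  0.16073598]
129
min [-0.0098 -0.0489 -0.0786] max [0.0071 0.0461 0.0097]
normal [ 1.    -0.02   0.022] std [0.0301689  0.01955637 0.0027831 ] [ 0.0021358  -0.02206723 -0.00998102]
-0.08 3 y -0.0117 0.0068 x 0.0031
-0.07 3 y -0.0197 0.0288 x 0.0043
-0.06 2 y -0.0353 0.032 x 0.0044
-0.05 1 y 0.0416 0.0416 x 0.0055
-0.03 8 y -0.0489 -0.0461 x -0.0005
-0.02 18 y -0.0488 0.0461 x 0.0034
-0.01 30 y -0.046 0.0433 x 0.0032
```

View pics/s4.png

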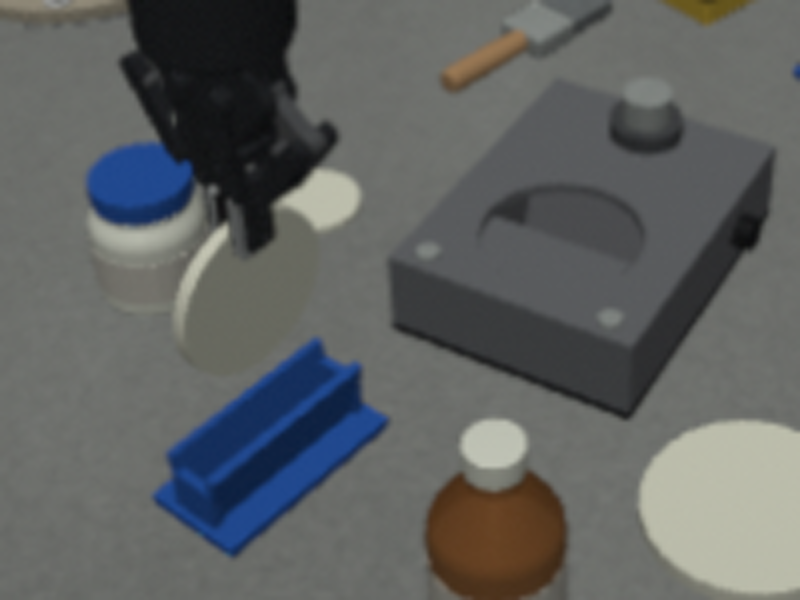

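The plate hangs upright over the slot: rim at (180,300), bottom at (235,375), empty slot below from (175,455) to (360,370). It is about 1 mm off along y. Lower with a force check.

Run:
```python
from h import *
T=S+[0,.001,0]
robot.movel(T+[0,0,.125],vel=.08)
f0=robot.state()['force'][2]
robot.movel(T+[0,0,.093],vel=.05)
z=.093
while z>.079:
    s=robot.state(); F=s['force']; print(round(z,4),np.round(F,1))
    if abs(F[2]-f0)>5: break
    z-=.0015; robot.movel(T+[0,0,z],vel=.02)
s=robot.state();print(s['t'],s['ee_pos'],np.round(s['ft_torque'],2))
d=snap('scene');cv2.imwrite('pics/s5.png',cv2.resize(d['color'][190:340,130:330,::-1],None,fx=4,fy=4,interpolation=cv2.INTER_CUBIC))
```

```text
0.093 [ 0.9 -0.4 -1.9]
0.0915 [-0.4  0.1 -1. ]
0.09 [ 0.2  0.6 -0.9]
0.0885 [-0.2 -0.5 -2.2]
0.087 [-0.1 -0.2 -1.4]
0.0855 [ 0.5 -0.3 -1.6]
0.084 [-0.8  0.2  3.7]
0.0825 [-2.9  1.9 13.1]
18.9583 [ 0.54280701 -0.28396128  0.08440718] [0.62 0.72 0.  ]
```

View pics/s5.png

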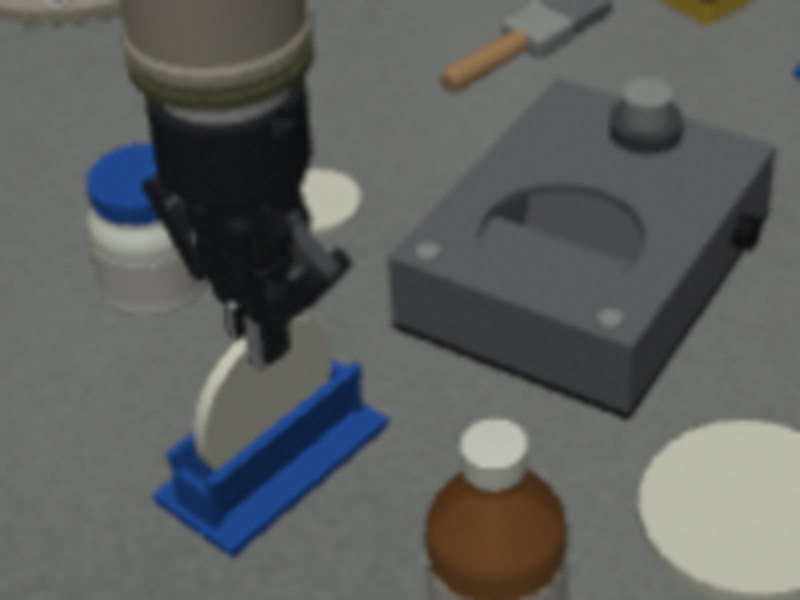

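The plate is down between the slot walls, and contact showed at TCP z ≈ 0.084. Release it gradually and retreat.

Run:
```python
from h import *
p=robot.state()['ee_pos']
for g in(.012,.018,.026,.036,.048,.064): eoat.set_gripper(g,20)
robot.wait(.3)
robot.movel(np.array([p[0],p[1],.23]),vel=.08)
s=robot.state();print(s['t'],s['finger_gap'],np.round(s['force'],1))
d=snap('scene');w=cloud(d);c=d['color'].astype(int);l=w-S
m=(abs(l[...,0])<.035)&(abs(l[...,1])<.07)&(w[...,2]>.048)&(w[...,2]<.12)&(c.min(-1)>90)&(c[...,2]<c[...,0]+5)
pp=l[m];print(len(pp),pp.min(0),pp.max(0));ctr=pp.mean(0);print(ctr,np.linalg.svd(pp-ctr,full_matrices=False)[2][2])
cv2.imwrite('pics/s6.png',cv2.resize(d['color'][190:340,130:330,::-1],None,fx=4,fy=4,interpolation=cv2.INTER_CUBIC))
```

```text
22.8583 0.06418740604666974 [ 0.9 -0.8  0.7]
651 [-0.00326691 -0.04933298  0.04806488] [0.00846406 0.04563291 0.10452665]
[ 0.00501162 -0.00511111  0.0750421 ] [ 0.99874146 -0.00355551  0.05002844]
```

View pics/s6.png

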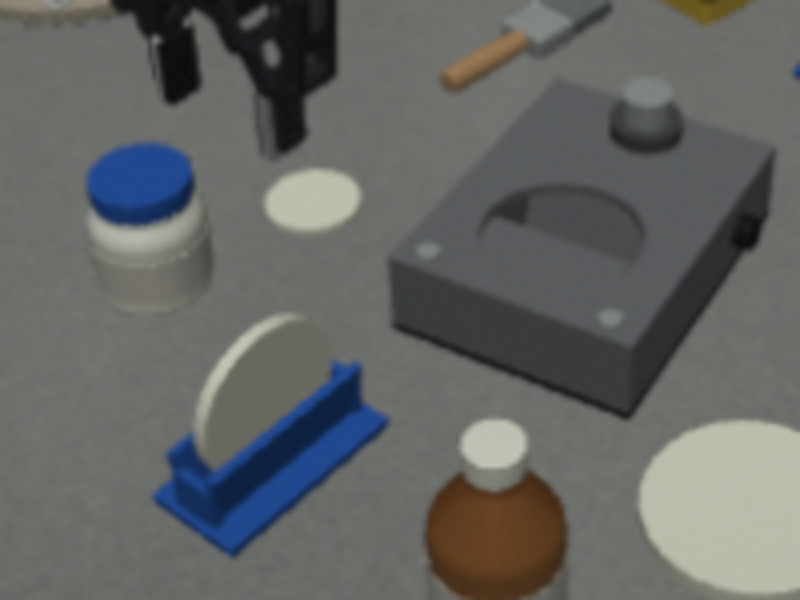

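The plate stands in the slot at (265,390), near vertical, with the gripper well clear.

```bash
python3 -c "
from h import *
robot.wait(.5); print(order.sign_off())"
```

```text
the job is handed in; nothing more can be done
None
```

The white plate was tipped, lifted out and left standing on edge in the empty blue stand, about 3° off upright and released; the job is handed in at about 23.5 s, and no verdict was returned.

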